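# Slide the label plate out over the end of the bench hook

### The job

The blank metal label plate lying on the bench hook board in front of you is to have one end taped. Push it with the fingertips, without picking it up, until its long side lies flat against the board's raised fence and about a third of its length sticks out over the end of the board beside which the roll of tape lies. It must not tip off the board; leave everything else where it is and finish clear of the plate.

Things in the scene. Friction and masses are not known exactly. Their poses are not given: they have to be found in the camera images.
- board: The bench hook on which the metal plate lies (a similar board at the right side of the table is not meant): a wooden board fixed to the table, 155 mm (its x) by 200 mm (its y), 12 mm thick, with a raised wooden fence along its whole far (+x) side. Origin at the centre of the underside. The top of the board is at z = 12 mm; the fence's inner face is at x = +55 mm and its top at z = 30 mm. The two ends of the board are open, at y = +100 mm and y = -100 mm.
- plate_mid (a point): Centre of the blank metal label plate: a flat bare metal plate with a small screw hole in each corner, 90 mm (its x) by 120 mm (its y, the long side), 5 mm thick, 100 to 200 g, lying loose and flat on the board, within about 0.1 rad of the board's direction and with its centre 10 to 25 mm short of where it would be against the fence. Against the fence, its centre is at x = +10 mm in the board's frame.
- tape: The roll of beige tape, a ring 96 mm across and 25 mm high with a hole in the middle, lying flat on the table beyond one end of the board (either end, its centre about 110 mm from that end; any other ring of tape far back on the table does not count). Origin at the centre of the underside.
- baren: The baren (not needed): a wooden rubbing disc 94 mm across with a bow handle on top, 42 mm high overall, on the table beyond the other end of the board. Origin at the centre of the underside.
- stamp: A wooden hand stamp (not needed), 34 x 34 mm and 57 mm high, standing behind the board, near the ink jars. Origin at the centre of the underside.
- clip: A black sprung paper clip (not needed), 62 x 32 mm and 21 mm high, lying behind the board to the right. Origin at the centre of the underside.
Things that resemble listed ones, but are neither listed nor needed, are in the scene too. There is more than one size of the tape; the one meant has the size given above.

How it is judged:
By the outcome, as a careful person would: the job done as asked, in the order asked, and still so for the second after the job is handed in, with the robot touching nothing.
It also fails if it takes over 58 s, if anything falls off the work surface, if the arm or the gripper's body presses on something with over 40 N, if the wrist force passes 120 N, or if a joint passes its speed limit or range.

### The arm

A 6-joint arm with a two-finger parallel gripper is mounted at the origin on a cart in front of the work surface, level with it; the furniture and walls round the work are solid. World frame = base frame: x ahead of the robot, y to its left, z up, the work surface at z = 0. Lengths are in m, angles in rad, forces in N, time in s.
With the tool pointing down it reaches from about 0.325 to 0.85 m from the base axis. Payload 4.4 kg.
Tool frame: the origin (TCP) lies at the very end of the fingers, on their centre line; the grasp point (between the pads) lies 19 mm behind it; y points along the fingers, z is the direction in which the jaws open and shut, and the axes are right-handed (so a half turn about y gives the same grasp; the last joint's range is limited). The gripper opens to 94 mm and grips with 3 to 60 N. Pads are 16 mm wide; open, the fingers measure 119 mm over their backs; the gripper's body (75 mm by 177 mm) begins 78 mm behind the grasp point.
Start: joints at [0.969, 0.207, 1.542, -0, 1.393, -0.15], TCP at [0.251, 0.517, 0.205] pointing down, gripper open.
Joint ranges: [-2.73, 2.73], [-0.86, 2.22], [0.23, 2.46], [-1.11, 4.25], [0.08, 2.63], [-2.82, 2.82]. Speed limits (rad/s): [2.79, 2.79, 3.14, 3.14, 3.14, 3.14].

### API

Orientations are given as a unit quaternion [x, y, z, w].
In Python, from rig import arm gives the robot as it stands. The module is installed in compiled form; this text tells all that it offers.
- The arm moves only by the tool play_rows, never from a script. Its argument "series" is a list of rows, each a list of 5 numbers: the shift along the tool's x, y, z in mm, then the turn about the tool's y in rad, then the finger opening in mm, from 0 to 94. In form: [[tx, ty, tz, turn, gripper], ...]. A call has 1 to 12 rows; each row is the pose to reach, as a shift and turn from the pose commanded when the call began, along the tool's axes at that moment; what a row does not reach only later rows make up. A row lasts 1/8 s, in which the tool goes at most 62.5 mm and 10.7 degrees, less where a joint would pass 70% of its speed; a pose out of reach is approached as far as the arm can. A call with a gripper value outside its range is refused whole. The fingers move at their own pace and stop on an object; "squeeze" is the grip in N (left out, the last holds). Time passes only in rows, so rows that repeat a pose let the fingers close. It gives the time, the measured TCP pose, the force and the opening at its end, in the units of the state.
- arm.state(): the state, without advancing time (a new reading comes with each control period).
- arm.get_image(name): name is "scene" or "top" or "wrist"; returns a dict with "pixels" (420x560x3 uint8, red, green, blue), "K" (3x3 intrinsics, pixels), "rvec" (rotation vector, rad) and "tvec" (3), from world to camera coordinates, as OpenCV has them. Camera axes: x right, y down, z forward; pixel columns grow to the right and rows downward; lengths in m; the calibration is good to about 2 mm. The wrist camera is an equidistant fisheye: a pixel r from the principal point sees the ray r / f radians off the axis. A picture is of the moment at which its call begins. There is no depth.
- arm.close_job(): hands the job in, once; it reports no verdict.
The state is a dict: "time_s": time; "joint_positions": joint angles; "joint_velocities": joint speeds; "joint_efforts": joint torques, N m; "position": TCP position; "eef_rot": TCP orientation; "contact_force": force on the tool from outside, world axes, zero at the start; "torque": the same for the moment, N m; "finger_gap": finger opening in m.
Only numpy, scipy, OpenCV 4.12 (cv2) and the standard library are available. Lean on these libraries where they do the work, as an engineer would, in place of code of your own. Each camera call takes 0.05 s, during which the arm holds its last target.

## Working session

There is one attempt and no reset: what is moved stays moved. The work goes in short steps, Python scripts to look and compute and a tool call to move; the robot and the scene stay as the last step left them, time stands still between calls to the robot, and variables do not carry over. Pictures are saved under pics/ and viewed, and the job is handed in when it is done.

Besides the shell and the picture viewer there is one more tool, called after "Call:" in YAML: its name, and indented under it one key for each argument. play_rows: Moves the arm, as the interface text tells. Its arguments: {"type":"object","properties":{"series":{"type":"array","items":{"type":"array","items":{"type":"number"}}},"squeeze":{"type":"number"}},"required":["series"]}

```bash
mkdir -p pics
python3 - <<'E'
from rig import arm
import cv2
for n in ("scene","top","wrist"):
    d=arm.get_image(n); cv2.imwrite(f"pics/{n}0.png",d["pixels"][:,:,::-1])
    print(n,d["K"].round(1).tolist(),d["rvec"],d["tvec"])
print(arm.state())
E
```

```text
scene [[424.4, 0.0, 282.2], [0.0, 424.4, 206.7], [0.0, 0.0, 1.0]] [ 1.41242594 -2.25145942  0.8271214 ] [0.03314889 0.50778142 0.65702226]
top [[488.9, 0.0, 281.3], [0.0, 488.9, 213.5], [0.0, 0.0, 1.0]] [ 2.13509093 -2.19794306  0.12200913] [-0.20942225  0.58347813  0.91338665]
wrist [[325.2, 0.0, 274.7], [0.0, 325.2, 213.2], [0.0, 0.0, 1.0]] [-2.47709583 -1.55057035 -0.19230662] [-0.57412203 -0.02634401  0.39092986]
{'time_s': 0.15, 'joint_positions': array([ 9.68522631e-01,  2.07268912e-01,  1.54258590e+00, -7.46322024e-06,
        1.39350371e+00, -1.50490928e-01]), 'joint_velocities': array([ 3.25827786e-05, -2.82032260e-03, -2.31962541e-03,  4.60983708e-04,
        1.45310839e-03, -2.67641516e-04]), 'joint_efforts': array([ 9.65254731e-04, -3.71307349e+01, -2.81812835e+01,  6.99066301e-02,
        3.26596212e-02, -9.82811844e-05]), 'position': array([0.25068453, 0.51679595, 0.20455112]), 'eef_rot': array([ 0.68972404, -0.15860092,  0.1581468 , -0.68856088]), 'contact_force': array([ 0.48206662, -0.02337782,  0.21354805]), 'torque': array([ 0.0134254 , -0.05586125, -0.03574093]), 'finger_gap': 0.09389343695459189}
```

View pics/scene0.png

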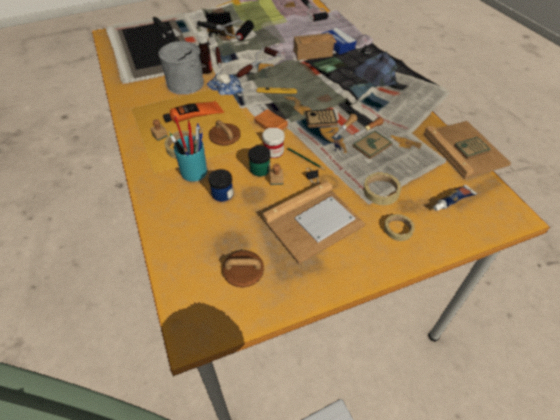

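View pics/top0.png

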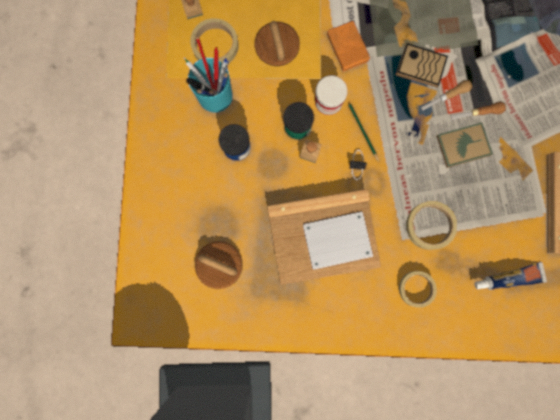

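Run:
```python
import cv2
im=cv2.imread("pics/top0.png")
cv2.imwrite("pics/c1.png",cv2.resize(im[170:310,250:400],None,fx=5,fy=5,interpolation=cv2.INTER_CUBIC)[:600] if 0 else cv2.resize(im[180:290,260:390],None,fx=5.4,fy=5.4,interpolation=cv2.INTER_CUBIC))
cv2.imwrite("pics/c2.png",cv2.resize(im[190:320,380:520],None,fx=4,fy=4,interpolation=cv2.INTER_CUBIC))
```

```text
(no output)
```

View pics/c1.png

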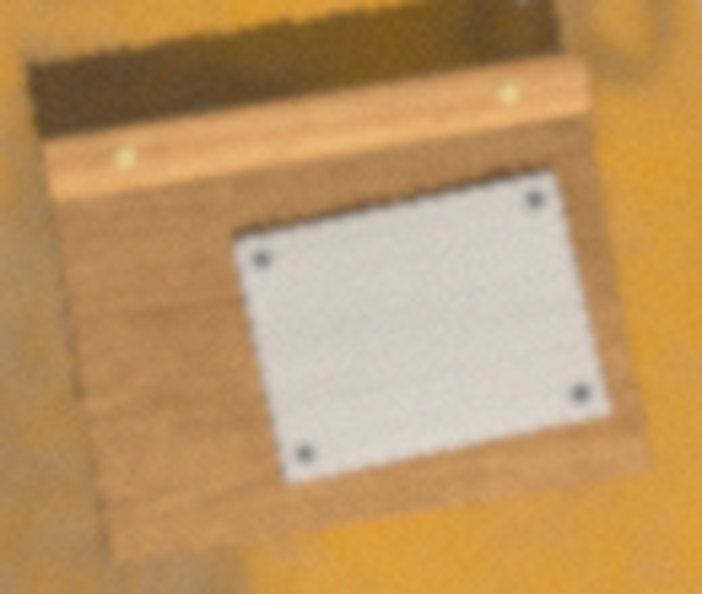

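View pics/c2.png

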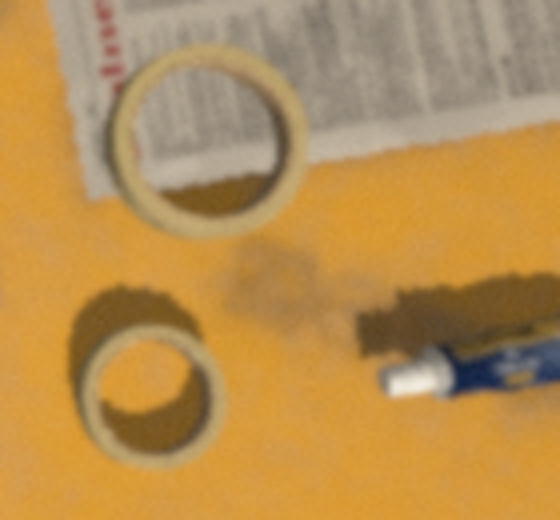

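View pics/wrist0.png

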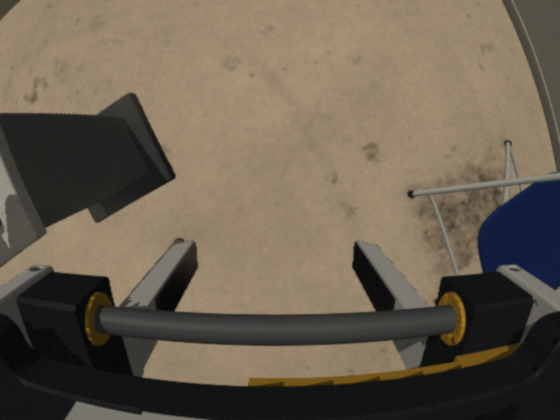

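```bash
cat > h.py <<'E'
import numpy as np,cv2
def toworld(d,uv,z):
    uv=np.array(uv,float).reshape(-1,2);R=cv2.Rodrigues(d["rvec"])[0];t=np.array(d["tvec"])
    K=np.array(d["K"]); r=np.c_[(uv-K[:2,2])/[K[0,0],K[1,1]],np.ones(len(uv))]@R
    c=-R.T@t; return c+r*((z-c[2])/r[:,2])[:,None]
E
python3 - <<'E'
from rig import arm
from h import *
np.set_printoptions(suppress=True,precision=4)
d=arm.get_image("top")
c=lambda l:np.array(l)/5.4+[260,180]
P=toworld(d,c([(235,238),(554,172),(610,412),(288,482)]),.017);print("plate",P,P.mean(0))
print([np.linalg.norm(P[i]-P[i-1]) for i in range(4)])
H=toworld(d,c([(262,259),(535,199),(580,393),(305,453)]),.017);print("holes mean",H.mean(0),H)
B=toworld(d,c([(110,560),(650,470)]),.012);print("near edge",B,np.linalg.norm(B[1]-B[0]))
F=toworld(d,c([(55,198),(592,112)]),.030);print("fence in",F,np.linalg.norm(F[1]-F[0]))
for n,a in(("board",B),("fence",F),("plate top",P[:2]),("plate bot",P[[3,2]])):
    v=a[1]-a[0]; print(n,np.arctan2(v[0],-v[1]))
e=lambda l:np.array(l)/4+[380,190]
for n,l in(("big",[(110,140),(307,140),(208,43),(208,238)]),("small",[(78,395),(226,395),(152,322),(152,468)])):
    T=toworld(d,e(l),.025);print(n,T.mean(0),np.linalg.norm(T[0]-T[1]),np.linalg.norm(T[2]-T[3]))
s=arm.state()
from scipy.spatial.transform import Rotation as Ro
print(Ro.from_quat(s["eef_rot"]).as_matrix(),s["position"])
E
```

```text
plate [[ 0.5566 -0.2692  0.017 ]
 [ 0.5774 -0.3861  0.017 ]
 [ 0.4898 -0.4022  0.017 ]
 [ 0.4681 -0.2852  0.017 ]] [ 0.523  -0.3357  0.017 ]
[np.float64(0.08996071687546925), np.float64(0.11876096856613097), np.float64(0.08904324619749625), np.float64(0.11895637917369101)]
holes mean [ 0.5229 -0.3352  0.017 ] [[ 0.5487 -0.2787  0.017 ]
 [ 0.5677 -0.3787  0.017 ]
 [ 0.4969 -0.3917  0.017 ]
 [ 0.4783 -0.2917  0.017 ]]
near edge [[ 0.4421 -0.2205  0.012 ]
 [ 0.4686 -0.4166  0.012 ]] 0.1978794276860887
fence in [[ 0.5718 -0.2045  0.03  ]
 [ 0.5973 -0.3986  0.03  ]] 0.19576913686946434
board 0.1344410916964625
fence 0.13076108729170655
plate top 0.17555511427096154
plate bot 0.18327580718288922
big [ 0.5469 -0.5186  0.025 ] 0.0958162385728506 0.0951685149315682
small [ 0.4253 -0.484   0.025 ] 0.07096316761548013 0.0692551638633595
[[ 0.8997 -0.0008  0.4366]
 [-0.4366 -0.0012  0.8997]
 [-0.0002 -1.     -0.0015]] [0.2508 0.5169 0.2047]
```

```bash
cat >> h.py <<'E'
from scipy.spatial.transform import Rotation as Ro
O=np.array([.531,-.3086]);PSI=.132
c,s=np.cos(PSI),np.sin(PSI);RB=np.array([[c,-s],[s,c]])
def toboard(p): return (np.asarray(p)[...,:2]-O)@RB*1000
def shift(st,bx,by,z,yawrel):
    """board mm target, tool-x yaw relative to board x -> tool row"""
    R=Ro.from_quat(st["eef_rot"]).as_matrix()
    w=np.r_[O+RB@np.array([bx,by])/1000,z/1000]-st["position"]
    yaw=np.arctan2(R[1,0],R[0,0]); t=-(PSI+yawrel-yaw); t=(t+np.pi)%(2*np.pi)-np.pi
    return (R.T@w*1000).round(1),round(t,3)
def info(st):
    R=Ro.from_quat(st["eef_rot"]).as_matrix()
    print("t",round(st["time_s"],2),"board",toboard(st["position"]).round(1),"z",round(st["position"][2]*1000,1),"yawrel",round(np.arctan2(R[1,0],R[0,0])-PSI,3),"tilt",R[2].round(4),"F",np.round(st["contact_force"],1),"gap",round(st["finger_gap"]*1000,1),"q",st["joint_positions"].round(2))
E
python3 - <<'E'
from rig import arm
from h import *
st=arm.state();info(st);print(shift(st,-82,-26,80,0))
E
```

```text
t 0.2 board [-169.2  855.2] z 204.7 yawrel -0.584 tilt [-2.0e-04 -1.0e+00 -1.5e-03] F [-0.7 -0.6  0. ] gap 94.1 q [ 0.97  0.21  1.54 -0.    1.39 -0.15]
(array([ 558.4,  125.6, -687. ]), np.float64(-0.584))
```

Call:
play_rows:
  series:
    - [45,0,-55,0,70]
    - [90,0,-110,-0.05,70]
    - [135,0,-165,-0.1,70]
    - [180,0,-220,-0.15,70]
    - [225,0,-275,-0.2,70]
    - [270,0,-330,-0.25,70]
    - [315,0,-385,-0.3,70]
    - [360,0,-440,-0.36,70]
    - [405,0,-495,-0.42,70]
    - [450,0,-550,-0.48,70]
    - [500,0,-610,-0.53,70]
    - [558,30,-687,-0.584,70]

```text
time_s: 1.7
position: [0.4247, -0.2144, 0.1968]
eef_rot: [0.706, 0.048, -0.046, -0.705]
contact_force: [0.5, 0.4, 0.4]
finger_gap: 0.0699
```

Run:
```python
from rig import arm
from h import *
st=arm.state();info(st);print(shift(st,-82,-26,60,0))
```

```text
t 1.7 board [-93.  107.4] z 196.8 yawrel 0.001 tilt [ 0.0021 -1.     -0.0015] F [0.5 0.4 0.4] gap 69.9 q [-0.65 -0.    1.79  0.    1.35 -2.35]
(array([  10.5,  137. , -133.2]), np.float64(0.001))
```

Call:
play_rows:
  series:
    - [5,30,-60,0,70]
    - [10,60,-110,0,70]
    - [10.5,100,-133,0,70]
    - [10.5,137,-133,0,70]
    - [10.5,137,-133,0,70]
    - [10.5,137,-133,0,70]

```text
time_s: 2.45
position: [0.4525, -0.3425, 0.0602]
eef_rot: [0.706, 0.047, -0.047, -0.705]
contact_force: [0.5, 0.3, 0.8]
finger_gap: 0.0701
```

Run:
```python
from rig import arm
from h import *
st=arm.state();info(st);print(shift(st,-82,-26,14.5,0))
for n in ("top","wrist"):
    d=arm.get_image(n); cv2.imwrite(f"pics/{n}1.png",d["pixels"][:,:,::-1])
```

```text
t 2.45 board [-82.3 -23.3] z 60.2 yawrel 0.001 tilt [ 9.0e-04 -1.0e+00 -1.2e-03] F [0.5 0.3 0.8] gap 70.1 q [-0.8   0.35  1.69 -0.    1.1  -2.5 ]
(array([ 0.2, 45.7, -2.6]), np.float64(0.001))
```

View pics/wrist1.png

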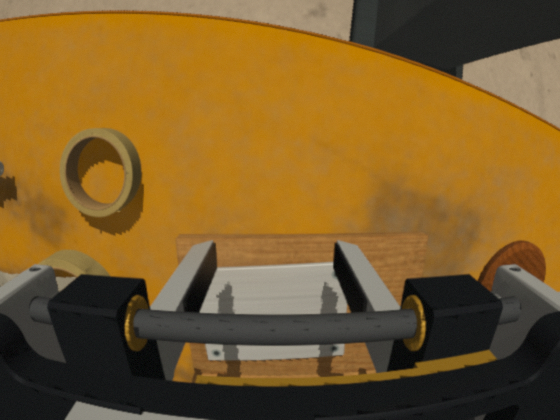

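View pics/top1.png

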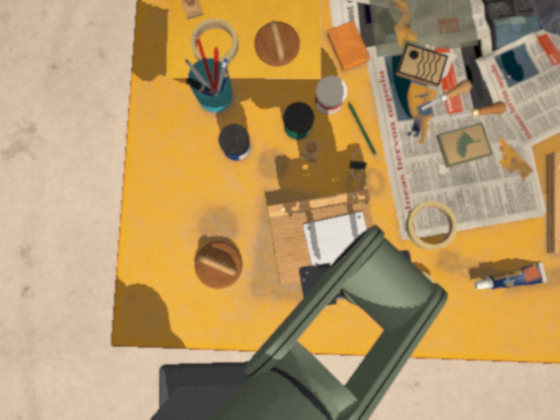

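Call:
play_rows:
  series:
    - [0,25,-3,0,70]
    - [0,40,-3,0,70]
    - [0,45.7,-3,0,70]
    - [0,45.7,-3,0,70]

```text
time_s: 3.05
position: [0.4523, -0.345, 0.0135]
eef_rot: [-0.706, -0.047, 0.047, 0.706]
contact_force: [0.3, -0.5, -0.0]
finger_gap: 0.0697
```

Run:
```python
from rig import arm
from h import *
st=arm.state();info(st)
d=arm.get_image("wrist"); cv2.imwrite(f"pics/w2.png",cv2.resize(d["pixels"][200:400,150:430,::-1],None,fx=2.8,fy=2.8))
```

```text
t 3.05 board [-82.8 -25.8] z 13.5 yawrel 0.0 tilt [-1.e-04 -1.e+00  2.e-04] F [ 0.3 -0.5 -0. ] gap 69.7 q [-0.8   0.42  1.7   0.    1.02 -2.51]
```

View pics/w2.png

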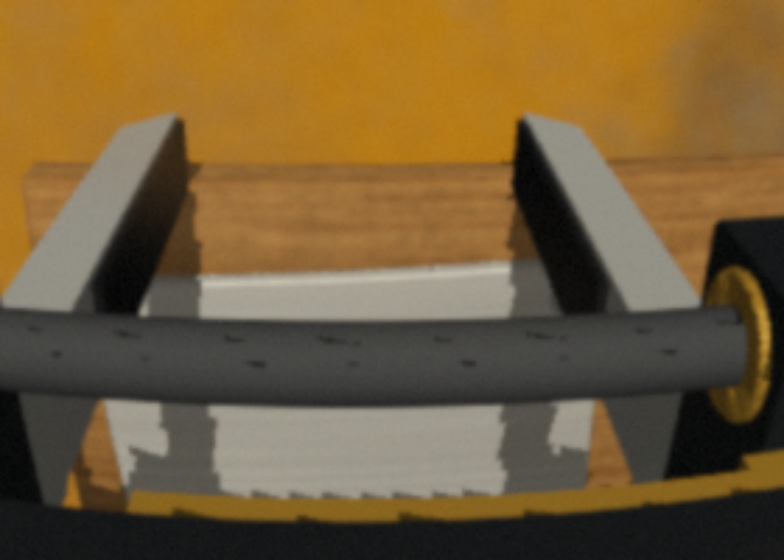

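Call:
play_rows:
  series:
    - [5,-1,0,0,70]
    - [12,-1,0,0,70]
    - [16,-1,0,0,70]
    - [19,-1,0,0,70]
    - [22,-1,0,0,70]
    - [25,-1,0,0,70]
    - [28,-1,0,0,70]
    - [31,-1,0,0,70]
    - [34,-1,0,0,70]
    - [36,-1,0,0,70]
    - [36,-1,0,0,70]

```text
time_s: 4.47
position: [0.4883, -0.3405, 0.0144]
eef_rot: [0.706, 0.047, -0.047, -0.705]
contact_force: [-0.2, 0.2, -0.1]
finger_gap: 0.0699
```

Run:
```python
from rig import arm
from h import *
st=arm.state();info(st)
d=arm.get_image("wrist"); cv2.imwrite(f"pics/w3.png",cv2.resize(d["pixels"][200:400,150:430,::-1],None,fx=2.8,fy=2.8))
```

```text
t 4.47 board [-46.5 -26. ] z 14.4 yawrel 0.0 tilt [ 4.e-04 -1.e+00 -2.e-04] F [-0.2  0.2 -0.1] gap 69.9 q [-0.75  0.47  1.63  0.    1.04 -2.46]
```

View pics/w3.png

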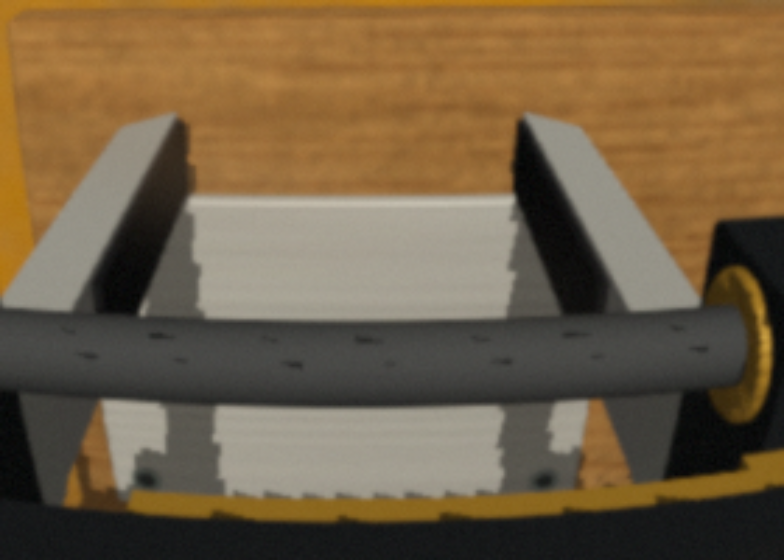

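Call:
play_rows:
  series:
    - [1,0,0,0,70]
    - [2,0,0,0,70]
    - [2.5,0,0,0,70]
    - [3,0,0,0,70]
    - [3.5,0,0,0,70]

```text
time_s: 5.15
position: [0.4914, -0.34, 0.0144]
eef_rot: [0.706, 0.047, -0.047, -0.706]
contact_force: [-1.1, -1.4, 1.1]
finger_gap: 0.0698
```

Call:
play_rows:
  series:
    - [0.5,0,0,0,70]
    - [1,0,0,0,70]
    - [1,0,0,0,70]

```text
time_s: 5.52
position: [0.4917, -0.34, 0.0143]
eef_rot: [0.706, 0.046, -0.047, -0.706]
contact_force: [-4.7, -2.2, 1.7]
finger_gap: 0.0698
```

Call:
play_rows:
  series:
    - [0.5,0,0,0,70]
    - [1,0,0,0,70]
    - [1,0,0,0,70]

```text
time_s: 5.9
position: [0.4919, -0.3401, 0.0143]
eef_rot: [0.706, 0.046, -0.048, -0.706]
contact_force: [-7.5, -2.4, 4.0]
finger_gap: 0.0702
```

Call:
play_rows:
  series:
    - [-6,0,0,0,70]
    - [-14,-2,0,0,70]
    - [-14,-20,0,0,60]
    - [-14,-50,0,0,50]
    - [-14,-50,0,0,50]

```text
time_s: 6.52
position: [0.4823, -0.3438, 0.0684]
eef_rot: [0.708, 0.049, -0.045, -0.703]
contact_force: [0.5, -0.6, -0.6]
finger_gap: 0.0501
```

Run:
```python
from rig import arm
from h import *
st=arm.state();info(st);print(shift(st,5,58,62,-np.pi/2))
```

```text
t 6.53 board [-52.9 -28.4] z 68.4 yawrel 0.0 tilt [ 0.0057 -1.     -0.0064] F [ 0.5 -0.6 -0.6] gap 50.1 q [-0.77  0.38  1.62  0.    1.13 -2.47]
(array([57.9,  6.2, 86.5]), np.float64(1.571))
```

Call:
play_rows:
  series:
    - [6,0,10,0.17,50]
    - [12,0,20,0.35,50]
    - [18,0,30,0.53,50]
    - [26,0,40,0.7,50]
    - [32,0,50,0.88,50]
    - [40,0,60,1.06,50]
    - [46,0,70,1.24,50]
    - [54,0,80,1.41,50]
    - [58,0,86,1.571,50]
    - [58,0,86,1.571,50]
    - [58,0,86,1.571,50]

```text
time_s: 7.9
position: [0.5255, -0.2487, 0.064]
eef_rot: [0.532, -0.465, 0.465, -0.532]
contact_force: [0.9, 0.1, 0.2]
finger_gap: 0.05
```

Run:
```python
from rig import arm
from h import *
st=arm.state();info(st);print(shift(st,5,58,14.5,-np.pi/2))
for n in ("top","wrist"):
    d=arm.get_image(n); cv2.imwrite(f"pics/{n}4.png",d["pixels"][:,:,::-1])
```

```text
t 7.9 board [ 2.4 60.1] z 64.0 yawrel -1.569 tilt [-2.e-04 -1.e+00 -3.e-04] F [0.9 0.1 0.2] gap 50.0 q [-0.59  0.37  1.65 -0.    1.12 -0.73]
(array([ 2.1, 49.5,  2.6]), np.float64(0.002))
```

View pics/wrist4.png

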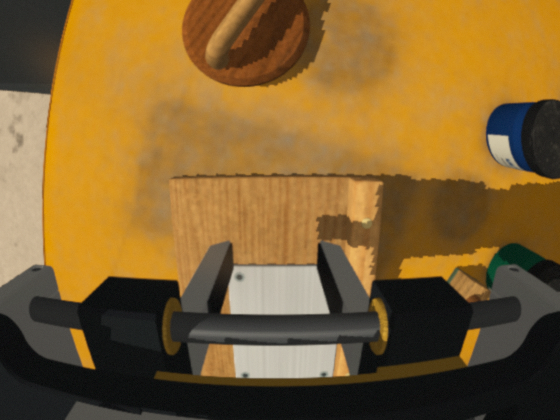

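View pics/top4.png

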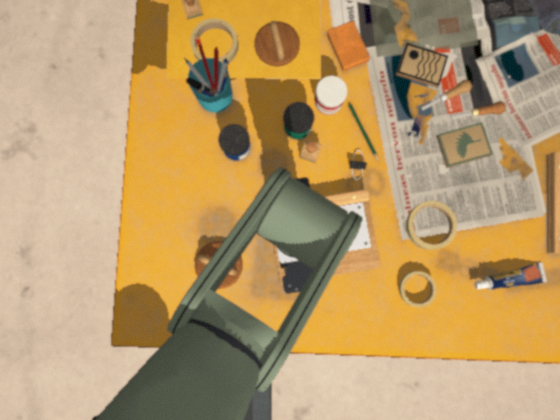

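Call:
play_rows:
  series:
    - [0,25,0,0,50]
    - [0,42,0,0,50]
    - [0,49.2,0,0,50]
    - [0,49.2,0,0,50]

```text
time_s: 8.5
position: [0.5252, -0.2485, 0.0145]
eef_rot: [0.532, -0.466, 0.465, -0.532]
contact_force: [0.4, -0.5, -0.3]
finger_gap: 0.0499
```

Run:
```python
from rig import arm
from h import *
st=arm.state();info(st)
d=arm.get_image("wrist"); cv2.imwrite(f"pics/w5.png",cv2.resize(d["pixels"][150:400,150:450,::-1],None,fx=2.4,fy=2.4))
```

```text
t 8.5 board [ 2.2 60.4] z 14.5 yawrel -1.571 tilt [-9.0e-04 -1.0e+00 -1.1e-03] F [ 0.4 -0.5 -0.3] gap 49.9 q [-0.59  0.44  1.67 -0.    1.03 -0.72]
```

View pics/w5.png

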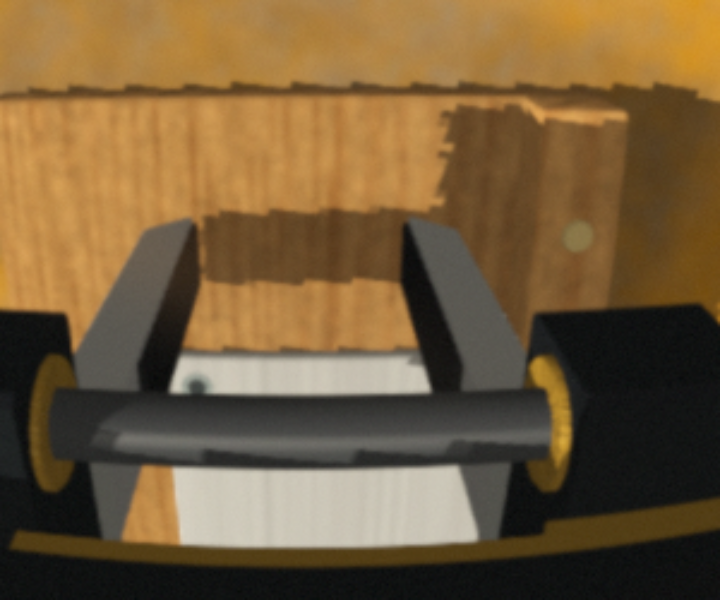

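Call:
play_rows:
  series:
    - [8,0,0,0,50]
    - [14,0,0,0,50]
    - [18,0,0,0,50]
    - [21,0,0,0,50]
    - [24,0,0,0,50]
    - [27,0,0,0,50]
    - [30,0,0,0,50]
    - [33,0,0,0,50]
    - [36,0,0,0,50]
    - [39,0,0,0,50]
    - [42,0,0,0,50]
    - [42,0,0,0,50]

```text
time_s: 10.05
position: [0.5313, -0.2908, 0.0152]
eef_rot: [0.532, -0.466, 0.466, -0.532]
contact_force: [0.6, -0.0, 0.1]
finger_gap: 0.0498
```

Call:
play_rows:
  series:
    - [3,0,0,0,50]
    - [6,0,0,0,50]
    - [9,0,0,0,50]
    - [12,0,0,0,50]
    - [15,0,0,0,50]
    - [18,0,0,0,50]
    - [20,0,0,0,50]
    - [22,0,0,0,50]
    - [24,0,0,0,50]
    - [24,0,0,0,50]

```text
time_s: 11.3
position: [0.5345, -0.3144, 0.0152]
eef_rot: [0.532, -0.466, 0.466, -0.532]
contact_force: [0.1, 0.3, -0.5]
finger_gap: 0.05
```

Run:
```python
from rig import arm
from h import *
st=arm.state();info(st)
d=arm.get_image("wrist"); cv2.imwrite(f"pics/w6.png",d["pixels"][:,:,::-1])
d=arm.get_image("top"); cv2.imwrite(f"pics/t6.png",cv2.resize(d["pixels"][170:300,250:410,::-1],None,fx=4.5,fy=4.5,interpolation=cv2.INTER_CUBIC))
```

```text
t 11.3 board [ 2.7 -6.2] z 15.2 yawrel -1.571 tilt [ 5.e-04 -1.e+00  1.e-04] F [ 0.1  0.3 -0.5] gap 50.0 q [-0.67  0.51  1.57 -0.    1.07 -0.8 ]
```

View pics/w6.png

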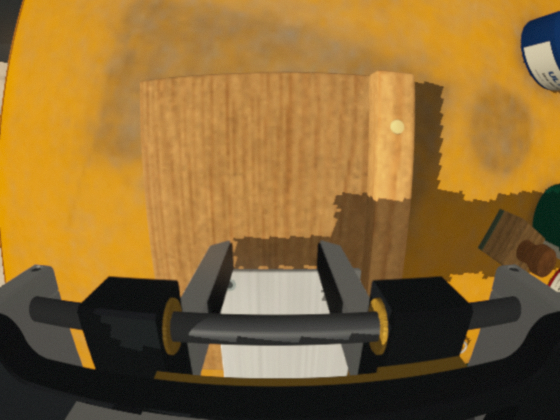

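View pics/t6.png

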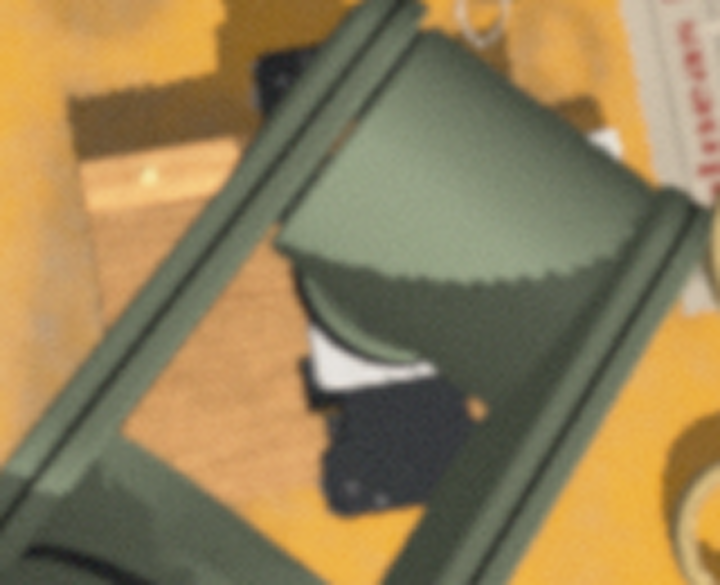

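Call:
play_rows:
  series:
    - [2,0.5,0,0,50]
    - [4,0.5,0,0,50]
    - [4,0.5,0,0,50]
    - [-4,0,0,0,50]
    - [-15,-5,0,0,50]
    - [-20,-50,0,0,50]
    - [-60,-100,0,0,50]
    - [-110,-140,0,0,50]
    - [-170,-140,-30,0,50]
    - [-230,-140,-60,0,50]
    - [-230,-140,-60,0,50]

```text
time_s: 12.78
position: [0.4417, -0.0904, 0.1547]
eef_rot: [0.533, -0.466, 0.464, -0.533]
contact_force: [-1.0, 0.2, -0.9]
finger_gap: 0.0502
```

Run:
```python
from rig import arm
from h import *
st=arm.state();info(st)
d=arm.get_image("top"); cv2.imwrite(f"pics/t7f.png",d["pixels"][:,:,::-1]); cv2.imwrite(f"pics/t7.png",cv2.resize(d["pixels"][180:290,260:400,::-1],None,fx=5.4,fy=5.4,interpolation=cv2.INTER_CUBIC))
d=arm.get_image("scene"); cv2.imwrite(f"pics/s7.png",cv2.resize(d["pixels"][160:270,250:400,::-1],None,fx=5,fy=5,interpolation=cv2.INTER_CUBIC))
```

```text
t 12.78 board [-59.9 228. ] z 154.7 yawrel -1.567 tilt [-0.0013 -1.     -0.0016] F [-1.   0.2 -0.9] gap 50.2 q [-0.39 -0.01  1.89  0.    1.26 -0.53]
```

View pics/t7.png

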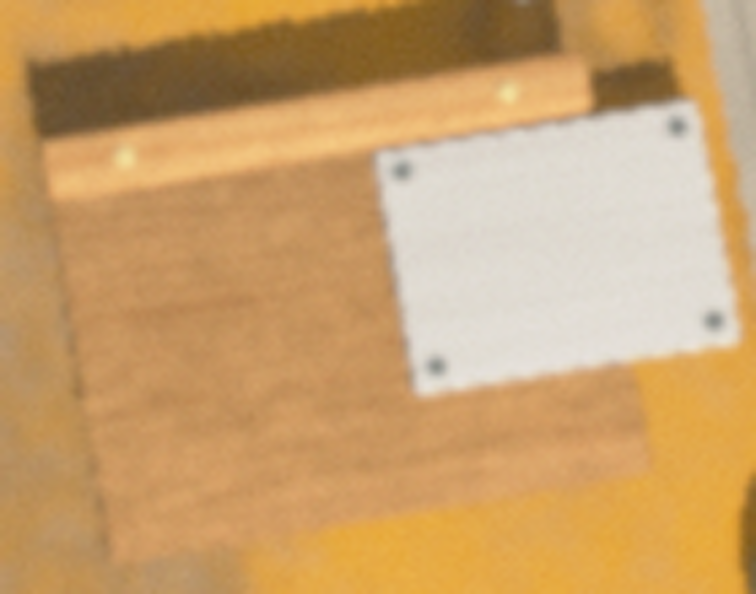

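View pics/s7.png

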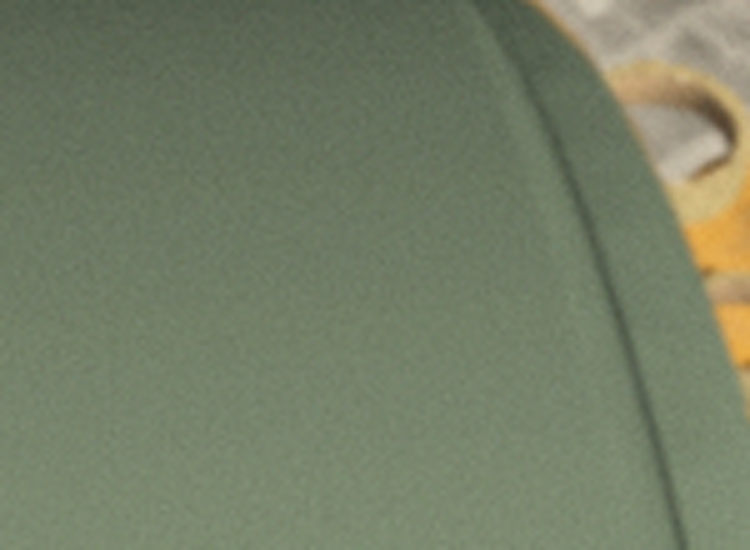

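Run:
```python
from rig import arm
from h import *
np.set_printoptions(suppress=True,precision=1)
d=arm.get_image("top")
c=lambda l:np.array(l)/5.4+[260,180]
H=toworld(d,c([(402,171),(677,126),(713,321),(436,367)]),.017);b=toboard(H);print(b,b.mean(0))
C=toworld(d,c([(377,153),(697,100),(738,345),(416,396)]),.017);q=toboard(C);print(q,q.mean(0))
for a in (b,q):
    for i,j in((0,1),(3,2)): v=a[j]-a[i];print("ang",np.arctan2(v[0],-v[1]).round(4))
print(toboard(toworld(d,c([(110,560),(650,470),(637,375)]),.012)),toboard(toworld(d,c([(55,198),(592,112)]),.03)))
```

```text
[[  45.   -28.4]
 [  45.2 -130.3]
 [ -26.9 -130.1]
 [ -27.2  -28.2]] [  9.  -79.2]
[[  53.   -20.5]
 [  53.4 -139.2]
 [ -36.8 -137.4]
 [ -36.3  -19.3]] [  8.3 -79.1]
ang 0.002
ang 0.0029
ang 0.0041
ang -0.0048
[[ -76.6   99.1]
 [ -76.1  -98.8]
 [ -41.6 -100.4]] [[ 54.1  97.8]
 [ 53.9 -97.9]]
```

Run:
```python
from rig import arm
from h import *
st=arm.state();info(st);print(shift(st,-65,-79,64.5,0))
```

```text
t 12.93 board [-56.8 224. ] z 155.8 yawrel -1.57 tilt [ 0.0015 -1.      0.0017] F [ 0.8 -0.1  0.3] gap 50.0 q [-0.4  -0.    1.88 -0.    1.26 -0.53]
(array([302.8,  91.8,  -8.7]), np.float64(-1.57))
```

Call:
play_rows:
  series:
    - [30,0,0,-0.17,70]
    - [60,0,0,-0.34,70]
    - [90,0,0,-0.51,70]
    - [120,0,0,-0.68,70]
    - [150,0,0,-0.85,70]
    - [180,0,0,-1.02,70]
    - [210,0,-5,-1.2,70]
    - [250,0,-8,-1.38,70]
    - [290,20,-8,-1.57,70]
    - [303,60,-9,-1.57,70]
    - [303,92,-9,-1.57,70]
    - [303,92,-9,-1.57,70]

```text
time_s: 14.42
position: [0.4735, -0.3954, 0.0593]
eef_rot: [-0.704, -0.044, 0.047, 0.708]
contact_force: [0.9, -0.0, 0.4]
finger_gap: 0.0698
```

Run:
```python
from rig import arm
from h import *
st=arm.state();info(st);print(shift(st,-58,-79,14.5,0))
```

```text
t 14.43 board [-68.4 -78.5] z 59.3 yawrel -0.003 tilt [-0.0041 -1.      0.0056] F [ 0.9 -0.   0.4] gap 69.8 q [-0.84  0.45  1.55 -0.    1.15 -2.54]
(array([10.6, 44.7, -0.7]), np.float64(-0.003))
```

Call:
play_rows:
  series:
    - [0,0,0,0,70]
    - [5,25,0,0,70]
    - [5,40,0,0,70]
    - [5,40,0,0,70]
    - [5,40,0,0,70]

```text
time_s: 15.05
position: [0.4811, -0.3955, 0.0243]
eef_rot: [0.706, 0.047, -0.046, -0.705]
contact_force: [-1.1, 0.1, 0.8]
finger_gap: 0.0699
```

Run:
```python
from rig import arm
from h import *
st=arm.state();info(st);print(shift(st,-47,-79,14.5,0))
```

```text
t 15.05 board [-60.9 -79.6] z 24.3 yawrel -0.001 tilt [ 0.001  -1.     -0.0015] F [-1.1  0.1  0.8] gap 69.9 q [-0.83  0.5   1.56 -0.    1.08 -2.53]
(array([13.9,  9.8,  0.6]), np.float64(-0.001))
```

Call:
play_rows:
  series:
    - [0,5,0,0,70]
    - [0,9.5,0,0,70]
    - [5,9.5,0,0,70]
    - [10,9.5,0,0,70]
    - [14,9.5,0,0,70]
    - [16,9.5,0,0,70]
    - [17,9.5,0,0,70]
    - [17.5,9.5,0,0,70]
    - [17.5,9.5,0,0,70]

```text
time_s: 16.18
position: [0.4978, -0.3926, 0.0137]
eef_rot: [-0.706, -0.046, 0.046, 0.706]
contact_force: [-0.7, -0.1, 0.4]
finger_gap: 0.0701
```

Call:
play_rows:
  series:
    - [0.5,0,0,0,70]
    - [1,0,0,0,70]
    - [1,0,0,0,70]

```text
time_s: 16.55
position: [0.4987, -0.3925, 0.0136]
eef_rot: [-0.706, -0.046, 0.047, 0.706]
contact_force: [-1.1, -0.7, 0.8]
finger_gap: 0.0703
```

Run:
```python
from rig import arm
from h import *
st=arm.state();info(st)
```

```text
t 16.55 board [-43.1 -78.9] z 13.6 yawrel -0.001 tilt [-5.e-04 -1.e+00  1.e-04] F [-1.1 -0.7  0.8] gap 70.3 q [-0.8   0.54  1.52 -0.    1.08 -2.5 ]
```

Call:
play_rows:
  series:
    - [0.5,0,0,0,70]
    - [1,0,0,0,70]
    - [1,0,0,0,70]

```text
time_s: 16.92
position: [0.499, -0.3926, 0.0136]
eef_rot: [0.706, 0.046, -0.047, -0.706]
contact_force: [-4.2, -1.3, 1.7]
finger_gap: 0.0706
```

Call:
play_rows:
  series:
    - [0.5,0,0,0,70]
    - [1,0,0,0,70]
    - [1,0,0,0,70]

```text
time_s: 17.3
position: [0.4992, -0.3927, 0.0136]
eef_rot: [0.706, 0.045, -0.048, -0.706]
contact_force: [-6.6, -1.2, 2.4]
finger_gap: 0.0701
```

Firm contact with the fence. Retreat and check.

Call:
play_rows:
  series:
    - [-2,0,0,0,70]
    - [-6,0,0,0,70]
    - [-14,-2,0,0,70]
    - [-18,-30,0,0,70]
    - [-20,-80,20,0,70]
    - [-20,-130,60,0,70]
    - [-20,-140,120,0,70]
    - [-20,-140,180,0,70]
    - [-20,-140,240,0,70]
    - [-20,-140,300,0,70]
    - [-20,-140,300,0,70]
    - [-20,-140,300,0,70]

```text
time_s: 18.8
position: [0.4423, -0.0977, 0.1541]
eef_rot: [0.706, 0.047, -0.046, -0.705]
contact_force: [-0.3, -0.3, 0.6]
finger_gap: 0.0699
```

Run:
```python
from rig import arm
from h import *
st=arm.state();info(st)
d=arm.get_image("top"); cv2.imwrite(f"pics/t8f.png",d["pixels"][:,:,::-1]); cv2.imwrite(f"pics/t8.png",cv2.resize(d["pixels"][180:290,260:400,::-1],None,fx=5.4,fy=5.4,interpolation=cv2.INTER_CUBIC))
```

```text
t 18.8 board [-60.2 220.7] z 154.1 yawrel -0.0 tilt [ 0.0014 -1.     -0.0011] F [-0.3 -0.3  0.6] gap 69.9 q [-0.41 -0.01  1.89 -0.    1.26 -2.11]
```

View pics/t8.png

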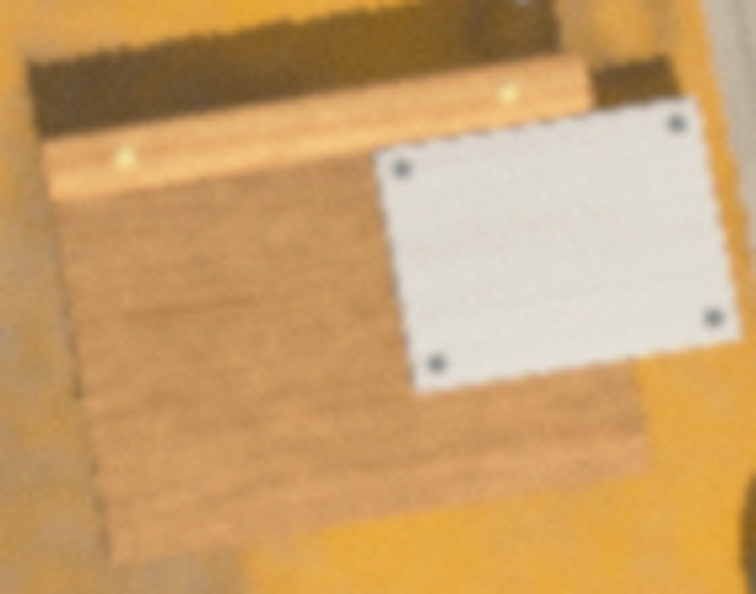

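View pics/t8f.png

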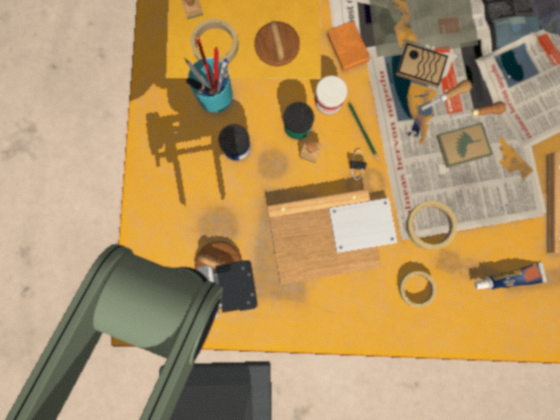

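Run:
```python
from rig import arm
print(arm.close_job())
```

```text
the job is handed in; nothing more can be done
None
```

The plate now lies with its long side against the fence and about a third of its length over the board's right (-y) end, and the job is handed in. That is the end beside the tape: of the two rings there, the larger measures 96 mm across and the smaller 70 mm.

I pushed the plate squarely to the fence and slid it about 54 mm along the fence. I then pressed it against the fence again at about 7 N, because a picture suggested it had come about 1 mm away.

- **Overhang:** about 39–40 mm of the 120 mm, measured before the last press. The picture after it shows no shift along the fence.
- **Fence contact:** the plate was parallel to the fence within about 0.005 rad. In the last press it stopped moving while the force rose, so it is against the fence.
- **Surroundings:** in the last overhead picture the stamp, clip, both tape rings and the visible part of the baren are where they started. The arm is about 300 mm from the plate and touching nothing.
- **Disagreement:** the camera put the board's near edge and fence about 2 mm closer together than the stated size, which is within the calibration error.
- **Not checked:** the scene camera's view of the plate was blocked by the arm the one time I used it for a check, so the camera evidence is from the overhead camera. I took no picture after handing in.

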